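# Put the flat brush away in the slide-cover brush box

## Robot

A 7-joint arm with a two-finger parallel gripper is mounted at the origin on the work surface. World frame = base frame: x ahead of the robot, y to its left, z up, the work surface at z = 0. Lengths are in m, angles in rad, forces in N, time in s.
With the tool pointing down it reaches from about 0.425 to 0.825 m from the base axis. Payload 3.6 kg.
Tool frame: the origin (TCP) lies on the centre line of the jaws, within the pads' length; the fingertips stand 8 mm ahead of it and the grasp point (between the pads) lies 11 mm behind it; z points along the fingers, y is the line along which they close (so a half turn about z gives the same grasp; the last joint's range is limited). The gripper opens to 93 mm and grips with 3 to 60 N. Pads are 15 mm wide; open, the fingers measure 128 mm over their backs; the gripper's body (75 mm by 188 mm) begins 65 mm behind the grasp point.
Start: joints at [1.149, 0.615, -0.013, 1.423, 0.008, 1.103, -0.04], TCP at [0.25, -0.6, 0.227] pointing down, gripper open.
Joint ranges: [-3.12, 3.12], [-0.3, 2.06], [-1.34, 1.32], [0.26, 2.42], [-1.36, 4.5], [0.01, 1.98], [-2.84, 2.84]. Speed limits (rad/s): [2.79, 2.79, 3.14, 3.14, 3.14, 3.14, 3.14].

## Interface

Orientations are given as [roll, pitch, yaw] about the fixed x, y, z axes, in that order (R = Rz(yaw) Ry(pitch) Rx(roll)).
In Python, from workcell import manip, cams gives the robot as it stands.
- The arm moves only by the tool step_arm, never from a script. Its argument "targets" is text: rows parted by semicolons, each of 7 numbers parted by spaces: the shift along the tool's x, y, z scaled (see below), then the turn, a rotation vector about the tool's x, y, z scaled (see below), then the closure, from -1 (fully open) to 1 (shut). In form: dx dy dz wx wy wz hand; .... A call has 1 to 5 rows; each row shifts and turns the commanded pose from where the row before left it, along the tool's axes as they then stand; what a row does not reach is not made up. The controller multiplies each number of a shift by 0.04 m and each number of a turn by 8 degrees. A row lasts 1/10 s, in which the tool goes at most 50 mm and 8.59 degrees, less where a joint would pass 70% of its speed; a pose out of reach is approached as far as the arm can. A call with a number of a shift or a turn outside -1 to 1 is refused whole. A call with a gripper value outside its range is refused whole. The fingers move at their own pace and stop on an object; "grip_force" is the grip in N (left out, the last holds). Time passes only in rows, so rows that do not move let the fingers close. It gives the time, the measured TCP pose, the force, the opening and the grip force at its end, in the units of the state.
- manip.sense(): the state, without advancing time (a new reading comes with each control period).
- cams.read_camera(name): name is "side" or "top"; returns (picture, depth): 384x512x3 uint8, red, green, blue; 384x512 float32, m along the optical axis (not along the pixel's ray), 0 where there is no reading.
- cams.camera_model(name): a dict with "mtx" (3x3 intrinsics, pixels), "R" (3x3) and "t" (3): a world point X has camera coordinates R X + t. Camera axes: x right, y down, z forward; pixel columns grow to the right and rows downward; lengths in m; the calibration is good to about 2 mm. A picture is of the moment at which its call begins. camera_model takes no time and is no camera call.
- manip.job_done(): hands the job in; it is judged then, once.
The state is a dict: "t": time; "q": joint angles; "joint_vel": joint speeds; "joint_torque": joint torques, N m; "eef_pos": TCP position; "tool_rot": TCP orientation; "wrist_force": force on the tool from outside, world axes, zero at the start; "ft_torque": the same for the moment, N m; "grip_width": opening from 0.0 (shut) to 1.0 (fully open); "grasp_force": force on a finger pad.
Only numpy, scipy, OpenCV 4.12 (cv2) and the standard library are available. Lean on these libraries where they do the work, as an engineer would, in place of code of your own. Each camera call takes 0.05 s, during which the arm holds its last target. There are 200 camera calls.

## Task

Put the wide flat paint brush away: slide the brush box's cover back, lay the brush flat in the compartment, let go of it, and then slide the cover fully shut over it. The cover has no handle and its rear end is under the box's fixed hood, so bring it forward with light finger pressure on top; the box is thin plywood, so never push on it with more than about 3 kg of force. Leave the other things on the bench and on the box where they are.

Things in the scene. Friction and masses are not known exactly. Their poses are not given: they have to be found in the camera images.
- box: Narrow wooden box fixed to the bench, 355 long (own x -195 to 160) x 112 wide (y), rims 60 high; origin on the bench. Its +x end is an open-topped compartment: inside x 0 to 152, 92 wide; floor 6, side walls 10, end wall 8 thick. A fixed hood, 112 wide, top 66 high, covers x -195 to -40; the cover (top 56 high) runs between the side walls and retreats under the hood.
- cover (a joint): Sliding cover, flat plywood 195 x 90 x 6, top face 56 above the bench, no handle. 0 = fully shut (leading edge against the end wall, box x = 152); grows in m as it slides back to box -x; 0.150 = fully open (edge at box x = 2; a 42 mm strip of cover still shows before the hood). Stays where left; about 4 N to slide.
- cover_edge (a point): Middle of the upper corner of the cover's leading (+x) edge, on its top face; moves with the cover.
- compartment (a point): Middle of the compartment's floor, 6 above the bench; axes parallel to the box's.
- flat_brush: Wide flat paint brush lying flat, 120 long (own x from -60 to +60), 18 thick: black handle 26 wide and 16 thick from x -60 to 2, steel ferrule 50 wide from 0 to 26, dark bristle head (rigid) 48 wide from 26 to 60. Origin at mid-length on its underside, z up.
- brush_grip (a point): Middle of the flat brush's handle near its balance point, 22 toward the handle end from the brush's origin, 9 above its underside; grip across own y (26 wide).
- scraper: Bystander: scraper with a wooden handle and 55 wide steel blade, 150 long, lying flat, blade to its +x. Origin on its underside near mid-length.
- tape: Bystander: roll of tape, 68 across, 24 high, lying on the box's hood. Origin at the centre of its underside.
- bottle: Bystander: clear bottle, 62 across, 190 high. Origin at the centre of its foot.
- tub: Bystander: white open tub, 120 across, 110 high. Origin at the centre of its foot.
- sanding_block: Bystander: cork block 100 x 65 x 30. Origin at the centre of its underside.
- long_brush: Bystander: long thin brush, 240 long, lying on the bench. Origin under its middle.
Not all that is in view belongs to the job. What is shaped like the flat_brush but purple is not meant.

How it is judged:
On the way, in this order (a step that is already met when the one before it is completed fails the run):
1. the cover is slid back more than 100 mm (value of joint cover above 0.1 m), for 0.1 s.
2. the flat brush lies in the compartment, let go (x of flat_brush in the frame of compartment between -0.035 and 0.035 m and y of flat_brush in the frame of compartment between -0.03 and 0.03 m and z of flat_brush in the frame of compartment between -0.01 and 0.015 m and contact force between the fingers and flat_brush below 0.1 N), for 0.2 s.
At the end, for the whole second after the job is handed in: The cover is fully shut (within 5 mm) and the flat brush lies at rest on the compartment's floor (its underside within 15 mm of it, its middle within 35 mm lengthwise and 30 mm sideways of the compartment's middle) (value of joint cover below 0.005 m and linear speed of flat_brush below 0.02 m/s and x of flat_brush in the frame of compartment between -0.035 and 0.035 m and y of flat_brush in the frame of compartment between -0.03 and 0.03 m and z of flat_brush in the frame of compartment between -0.01 and 0.015 m); the robot touches nothing.
It fails at once if the robot pushes on the box or its cover with more than 30 N (contact force between the arm and box above 30 N).
It fails at once if another thing on the bench or on the box is moved more than 30 mm (distance of any of scraper, tape, bottle, tub, sanding_block, long_brush from where it was at the start of the episode above 0.03 m).
It also fails if it takes over 72 s, if anything falls off the work surface, if the arm or the gripper's body presses on something with over 40 N, if the wrist force passes 120 N, or if a joint passes its speed limit or range.

## Working session

There is one attempt and no reset: what is moved stays moved. The work goes in short steps, Python scripts to look and compute and a tool call to move; the robot and the scene stay as the last step left them, time stands still between calls to the robot, and variables do not carry over. Pictures are saved under pics/ and viewed, at most 10 in all, crops included, and the job is handed in when it is done.

Besides the shell and the picture viewer there is one more tool, called after "Emit:" as name(argument=value, ...), one argument or row to a line, values as JSON. step_arm: Moves the arm, as the interface text tells. Its arguments: {"type":"object","properties":{"targets":{"type":"string"},"grip_force":{"type":"number"}},"required":["targets"]}

```bash
mkdir -p pics
cat > h.py <<'E'
import numpy as np, cv2
from workcell import manip, cams
def snap(n,tag):
    p,d=cams.read_camera(n); np.savez(f'{tag}.npz',p=p,d=d); cv2.imwrite(f'pics/{tag}.png',p[:,:,::-1]); return p,d
def pts(n,d):
    m=cams.camera_model(n); K=m['mtx'];R=np.array(m['R']);t=np.array(m['t'])
    v,u=np.mgrid[:d.shape[0],:d.shape[1]]
    c=np.stack([(u-K[0][2])/K[0][0]*d,(v-K[1][2])/K[1][1]*d,d],-1)
    return (c-t)@R
def ray(n,u,v,z):
    m=cams.camera_model(n);R=np.array(m['R']);t=np.array(m['t'])
    o=-R.T@t; r=R.T@np.linalg.inv(m['mtx'])@np.array([u,v,1.]); return o+r*(z-o[2])/r[2]
E
python3 - <<'E'
from h import *
for n in('side','top'):
    p,d=snap(n,n+'0'); m=cams.camera_model(n); print(n,-np.array(m['R']).T@m['t'],np.array(m['mtx'])[0,0])
print(manip.sense())
E
```

```text
side [0.27554926 0.96345991 0.79878497] 466.5944917069287
top [ 0.43295626 -0.03576019  1.20615696] 366.9514464271216
{'t': 0.1, 'q': array([ 1.14952778,  0.61582025, -0.01257026,  1.42470774,  0.00807696,
        1.10341329, -0.04040853]), 'joint_vel': array([ 0.0007119 , -0.00259392, -0.00069216, -0.00434195,  0.0004961 ,
       -0.00066936, -0.0012519 ]), 'joint_torque': array([ 6.41224815e-04, -4.60038507e+01,  2.09632362e-01, -1.66243994e+01,
       -6.12827134e-02,  1.69412425e-02,  1.03668303e-04]), 'eef_pos': array([ 0.24971626, -0.59937531,  0.22560883]), 'tool_rot': array([-3.13929417e+00,  3.43825994e-05,  3.94777116e-01]), 'wrist_force': array([-0.79503411, -0.17691378, -0.19600295]), 'ft_torque': array([-0.04103824, -0.00589535, -0.02679427]), 'grasp_force': 0.0, 'grip_width': 0.9999211218508727}
```

View pics/top0.png

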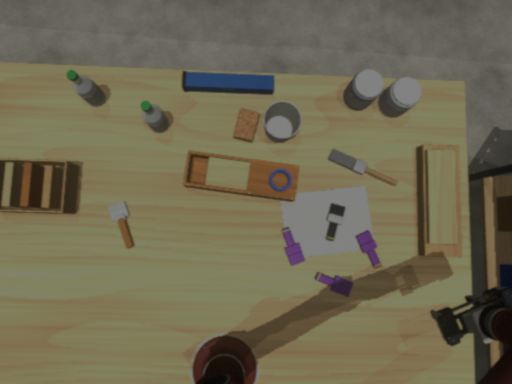

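View pics/side0.png

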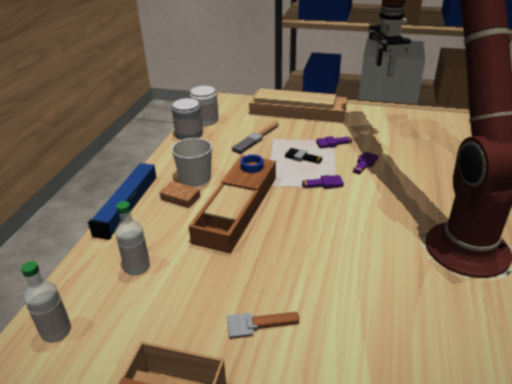

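The top view shows the box from (185,153) to (298,198), with the hood and tape at (280,180). The pale cover spans u≈206–248, so it is already part open. The black/steel flat brush is at (336,222) with its head up. The purple brushes are decoys. The side view agrees.

Run:
```python
from h import *
z=np.load('top0.npz');p,d=z['p'],z['d'];P=pts('top',d)
def blob(n,mask,roi,nm):
    z=np.load(n+'0.npz');P=pts(n,z['d']); u0,v0,u1,v1=roi
    m=np.zeros(mask.shape,bool);m[v0:v1,u0:u1]=mask[v0:v1,u0:u1]
    Q=P[m]; print(nm,n,m.sum(),'z',np.percentile(Q[:,2],[5,50,95]).round(4))
    r=cv2.minAreaRect(Q[:,:2].astype(np.float32)); print('  rect',np.round(r[0],4),np.round(r[1],4),round(r[2],1),'mean',Q.mean(0).round(4)); return Q
# heights
for n,roi in(('top',(176,145,306,206)),):
    m=(P[...,2]>.045)&(P[...,2]<.075)
    blob(n,m,roi,'box'); m2=(P[...,2]>.0625)&(P[...,2]<.075); blob(n,m2,roi,'hood')
hsv=cv2.cvtColor(p,cv2.COLOR_RGB2HSV)
m=(hsv[...,1]<140)&(P[...,2]>.048)&(P[...,2]<.062)
Q=blob('top',m,(190,150,255,198),'cover')
dk=(hsv[...,2]<70)
blob('top',dk,(320,198,352,244),'black'); blob('top',P[...,2]>.008,(322,200,350,244),'brush')
s=np.load('side0.npz');ps=s['p'];Ps=pts('side',s['d']);hs=cv2.cvtColor(ps,cv2.COLOR_RGB2HSV)
blob('side',Ps[...,2]>.008,(282,146,326,166),'brush')
blob('side',(hs[...,1]<140)&(Ps[...,2]>.048)&(Ps[...,2]<.07),(195,185,255,225),'cover')
for v,u in((172,195),(176,215),(176,240),(178,262)): print(u,v,p[v,u],P[v,u].round(4))
a=p[145:255,170:370]; cv2.imwrite('pics/crop.png',cv2.resize(a[:,:,::-1],None,fx=4,fy=4,interpolation=2))
```

```text
box top 3310 z [0.0531 0.0615 0.0687]
  rect [ 0.6086 -0.0304] [0.355  0.1136] 83.8 mean [ 0.6055 -0.0454  0.0611]
hood top 1530 z [0.0631 0.066  0.0696]
  rect [ 0.6081 -0.0307] [0.3534 0.1123] 84.0 mean [ 0.598  -0.1187  0.0661]
cover top 1273 z [0.0523 0.0561 0.0601]
  rect [0.6155 0.0348] [0.2004 0.1125] 83.9 mean [0.6152 0.0138 0.0561]
black top 233 z [0.0122 0.0159 0.0201]
  rect [ 0.4358 -0.216 ] [0.1065 0.3444] 18.1 mean [ 0.4819 -0.3371  0.0261]
brush top 431 z [0.0115 0.0161 0.0208]
  rect [ 0.4336 -0.2178] [0.1151 0.3453] 18.7 mean [ 0.4772 -0.3354  0.0272]
brush side 288 z [0.0092 0.0156 0.0195]
  rect [0.4077 0.2798] [0.1217 1.3872] 5.9 mean [ 0.4742 -0.3314  0.0179]
cover side 1168 z [0.0528 0.0558 0.0592]
  rect [0.617  0.0231] [0.1738 0.1065] 83.7 mean [0.6142 0.0145 0.0558]
195 172 [115  79  44] [0.6209 0.1203 0.0054]
215 176 [129 126  90] [0.6022 0.0502 0.0569]
240 176 [129 125  91] [ 0.6052 -0.0286  0.0551]
262 178 [118  81  46] [ 0.6    -0.0981  0.0631]
```

View pics/crop.png

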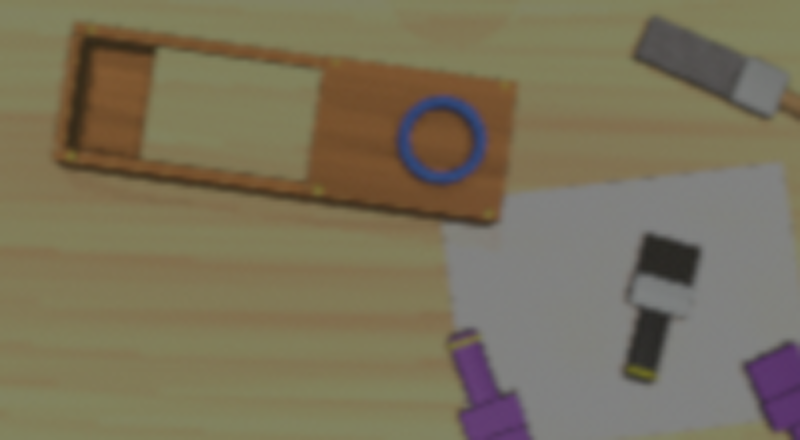

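The crop shows the cover's leading edge at u≈207 and the end wall's inner face at u≈190. The brush runs from its handle end (640,375) to its head (670,240) in crop pixels.

```bash
cat >> h.py <<'E'
YB=np.radians(83.85); C0=np.array([.6086,-.0304]); E=np.array([np.cos(YB),np.sin(YB)]); F=np.array([-E[1],E[0]]); O=C0+.0175*E
def b2w(x,y=0): return O+x*E+y*F
def w2b(P): q=np.asarray(P)[...,:2]-O; return np.stack([q@E,q@F],-1)
def go(xy,z,yawdeg):
    s=manip.sense(); y=s['tool_rot'][2]; d=np.array([*xy,z])-s['eef_pos']
    X=np.array([np.cos(y),np.sin(y)]);Y=np.array([np.sin(y),-np.cos(y)])
    w=(yawdeg-np.degrees(y)+180)%360-180
    print('t',round(s['t'],2),'pos',s['eef_pos'].round(4),'rpy',np.degrees(s['tool_rot']).round(2),'F',s['wrist_force'].round(1),'q',s['q'].round(2))
    print('world units',(d/.04).round(2),'tool units',np.round([d[:2]@X/.04,d[:2]@Y/.04,-d[2]/.04],2),'wz units',round(-w/8,2))
E
python3 - <<'E'
from h import *
z=np.load('top0.npz');p,d=z['p'],z['d'];P=pts('top',d);hsv=cv2.cvtColor(p,cv2.COLOR_RGB2HSV)
print('origin',O,'comp',b2w(.076))
cv=(hsv[...,1]<100)&(hsv[...,1]>40);
row=[ (u,p[176-0,u].tolist()) for u in range(202,212)]; print(row)
for u in (206,207): print('edge bx',w2b(ray('top',u,176,.056)))
for n,roi in(('top',(320,200,352,244)),('side',(282,146,326,166))):
    s=np.load(n+'0.npz');pp=s['p'];Ps=pts(n,s['d']); u0,v0,u1,v1=roi
    # dark parts: handle and head separately, rays onto z=.017
    m=np.zeros(pp.shape[:2],np.uint8); m[v0:v1,u0:u1]=((pp.max(2)<70))[v0:v1,u0:u1]
    k,l,st,c=cv2.connectedComponentsWithStats(m)
    for i in range(1,k):
        if st[i,4]>15:
            q=ray(n,*c[i],.016); print(n,st[i],c[i].round(1),q.round(4),'z depth',np.median(Ps[l==i][:,2]).round(4))
    mm=(Ps[...,2]>.009)&(Ps[...,2]<.03); M=np.zeros_like(m);M[v0:v1,u0:u1]=mm[v0:v1,u0:u1]
    k,l,st,c=cv2.connectedComponentsWithStats(M); i=1+st[1:,4].argmax()
    v,u=np.nonzero(l==i); Q=np.array([ray(n,a,b,.016) for a,b in zip(u,v)])
    Q2=Q[:,:2].astype(np.float32); r=cv2.minAreaRect(Q2); print(n,'rect',np.round(r[0],4),np.round(r[1],4),r[2])
for nm,u,v,zz in(('tub',282,122,.0),('bottle',152,118,.1),('tape',280,180,.09)):
    q=ray('top',u,v,zz);print(nm,q.round(3),w2b(q).round(3))
go(b2w(.128),.053,83.85)
E
```

```text
origin [ 0.61047481 -0.01300072] comp [0.61861682 0.06256189]
[(202, [114, 79, 45]), (203, [112, 78, 43]), (204, [108, 75, 43]), (205, [106, 82, 50]), (206, [118, 106, 74]), (207, [127, 122, 87]), (208, [129, 126, 91]), (209, [129, 126, 90]), (210, [129, 126, 90]), (211, [129, 126, 91])]
edge bx [0.09012844 0.018823  ]
edge bx [0.08701255 0.01838024]
top [329 204  16  12 129] [336.5 209.4] [ 0.5115 -0.3471  0.016 ] z depth 0.0157
top [327 222  10  15 103] [331.5 229.3] [ 0.4463 -0.331   0.016 ] z depth 0.0162
top rect [ 0.4695 -0.3367] [0.0514 0.119 ] 75.82557678222656
side [286 149  35  14 195] [302.  156.2] [ 0.4712 -0.3241  0.016 ] z depth 0.014
side rect [ 0.469  -0.3356] [0.0635 0.1198] 80.96893310546875
tub [ 0.803 -0.164  0.   ] [-0.13  -0.207]
bottle [0.769 0.247 0.1  ] [ 0.276 -0.13 ]
tape [ 0.592 -0.152  0.09 ] [-0.14   0.004]
t 0.1 pos [ 0.2497 -0.5994  0.2256] rpy [-179.87    0.     22.62] F [-0.8 -0.2 -0.2] q [ 1.15  0.62 -0.01  1.42  0.01  1.1  -0.04]
world units [ 9.36 17.84 -4.32] tool units [ 15.5  -12.87   4.32] wz units -7.65
```

Emit:
step_arm(
  targets="1 -0.3 0 0 0 0 1;1 -0.3 0 0 0 0 1;1 -0.3 0 0 0 0 1;1 -0.3 0 0 0 0 1;1 -0.3 0 0 0 0 1",
)

```text
t: 0.6
eef_pos: [0.4124, -0.4662, 0.2262]
tool_rot: [-3.14, 0.0, 0.395]
wrist_force: [0.5, -1.0, 0.4]
grip_width: 0.62
grasp_force: 0.0
```

Emit:
step_arm(
  targets="0.8 -0.75 0 0 0 -1 1;0.9 -0.65 0 0 0 -1 1;0.95 -0.5 0 0 0 -1 1;1 -0.4 0 0 0 -1 1;1 -0.3 0 0 0 -1 1",
)

```text
t: 1.1
eef_pos: [0.4941, -0.2659, 0.2263]
tool_rot: [-3.141, -0.0, 1.099]
wrist_force: [0.9, 0.3, -0.5]
grip_width: 0.191
grasp_force: 0.0
```

Emit:
step_arm(
  targets="1 -0.1 0 0 0 -1 1;1 0 0 0 0 -1 1;1 0 0 0 0 -0.6 1;1 0 0 0 0 0 1;1 0 0 0 0 0 1",
)

```text
t: 1.6
eef_pos: [0.5386, -0.0727, 0.2262]
tool_rot: [-3.141, -0.0, 1.456]
wrist_force: [0.9, 0.8, -0.0]
grip_width: 0.004
grasp_force: 0.0
```

```bash
python3 -c "
from h import *
go(b2w(.121),.053,83.85)"
```

```text
t 1.6 pos [ 0.5386 -0.0727  0.2262] rpy [-1.7995e+02 -1.0000e-02  8.3400e+01] F [ 0.9  0.8 -0. ] q [ 0.33  0.47 -0.35  1.73  0.19  0.98 -0.2 ]
world units [ 2.12  4.5  -4.33] tool units [4.71 1.59 4.33] wz units -0.06
```

Emit:
step_arm(
  targets="1 0.4 0 0 0 0 1;1 0.4 0 0 0 0 1;1 0.4 0 0 0 0 1;1 0.39 0.2 0 0 -0.06 1;0.71 0 0.6 0 0 0 1",
)

```text
t: 2.1
eef_pos: [0.6264, 0.1095, 0.1959]
tool_rot: [3.136, -0.004, 1.466]
wrist_force: [-0.4, -0.6, -0.5]
grip_width: 0.007
grasp_force: 0.0
```

Emit:
step_arm(
  targets="0 0 1 0 0 0 1;0 0 0.8 0 0 0 1;0 0 0 0 0 0 1",
)

```text
t: 2.4
eef_pos: [0.6194, 0.1046, 0.1173]
tool_rot: [-3.13, 0.004, 1.465]
wrist_force: [-0.0, -0.2, -0.3]
grip_width: 0.005
grasp_force: 0.0
```

```bash
python3 -c "
from h import *
go(b2w(.121),.053,83.85)
p,d=snap('top','t1'); a=p[120:215,170:320]; cv2.imwrite('pics/c1.png',cv2.resize(a[:,:,::-1],None,fx=5,fy=5,interpolation=2))"
```

```text
t 2.4 pos [0.6194 0.1046 0.1173] rpy [-179.35    0.24   83.95] F [-0.  -0.2 -0.3] q [-0.02  0.72 -0.31  1.6   0.26  0.88 -0.54]
world units [ 0.1   0.07 -1.61] tool units [0.08 0.09 1.61] wz units 0.01
```

View pics/c1.png

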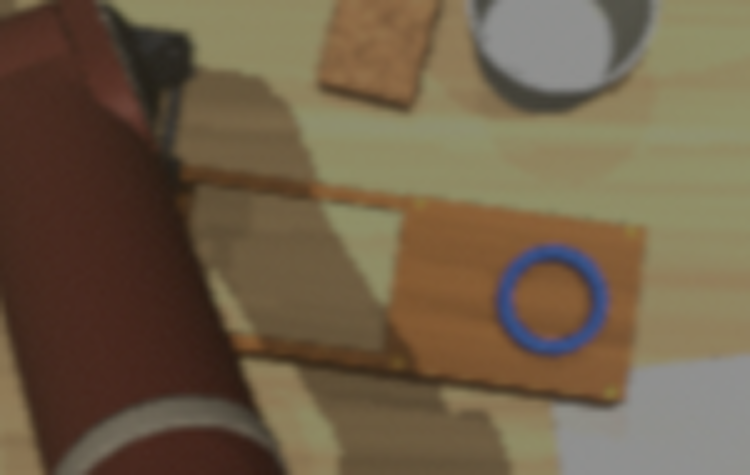

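The arm hides the compartment in this top view, but the hood (400–640 px) and tape are clear and the pose is as computed. I'll lower into the gap and slide the cover back.

Emit:
step_arm(
  targets="0.08 0.09 0.6 0 0 0 1;0 0 0.6 0 0 0 1;0 0 0.4 0 0 0 1;0 0 0 0 0 0 1",
)

```text
t: 2.85
eef_pos: [0.6271, 0.108, 0.0586]
tool_rot: [-3.14, 0.001, 1.464]
wrist_force: [-0.2, -0.1, 0.2]
grip_width: 0.001
grasp_force: 0.0
```

```bash
python3 -c "
from h import *
go(b2w(.121),.053,83.85)
p,d=snap('side','s1'); a=p[120:270,160:310]; cv2.imwrite('pics/c2.png',cv2.resize(a[:,:,::-1],None,fx=4,fy=4,interpolation=2))"
```

```text
t 2.85 pos [0.6271 0.108  0.0586] rpy [-1.7993e+02  3.0000e-02  8.3860e+01] F [-0.2 -0.1  0.2] q [-0.04  0.8  -0.28  1.62  0.29  0.77 -0.56]
world units [-0.09 -0.02 -0.14] tool units [-0.03 -0.09  0.14] wz units 0.0
```

View pics/c2.png

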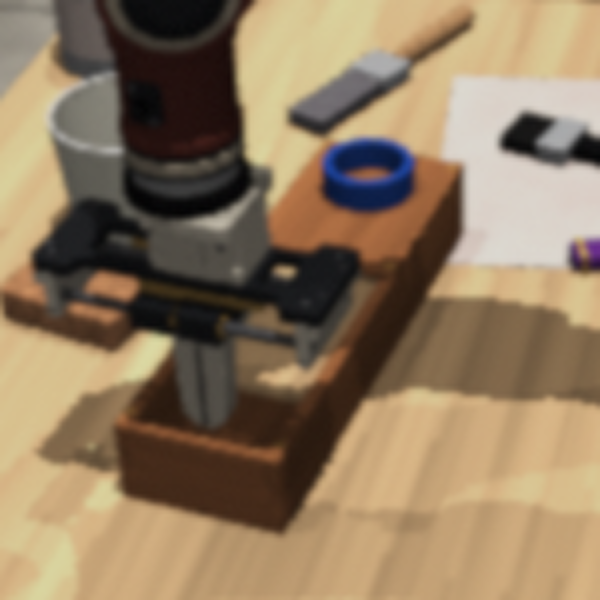

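The fingertips (205,425 in the crop) are inside the open gap, clear of the walls. I'll push the cover back now.

Emit:
step_arm(
  targets="-0.2 -0.04 0.14 0 0 0 1;-0.25 0 0 0 0 0 1;-0.25 0 0 0 0 0 1;-0.25 0 0 0 0 0 1;-0.25 0 0 0 0 0 1",
)

```text
t: 3.4
eef_pos: [0.6213, 0.0625, 0.0541]
tool_rot: [3.14, -0.004, 1.465]
wrist_force: [-0.3, 5.8, 2.7]
grip_width: 0.006
grasp_force: 2.4
```

Emit:
step_arm(
  targets="-0.25 0 0 0 0 0 1;-0.25 0 0 0 0 0 1;-0.25 0 0 0 0 0 1;-0.25 0 0 0 0 0 1;0 0 0 0 0 0 1",
)

```text
t: 3.9
eef_pos: [0.6162, 0.0174, 0.0528]
tool_rot: [-3.141, 0.003, 1.461]
wrist_force: [0.0, 0.4, 0.1]
grip_width: 0.004
grasp_force: 0.3
```

```bash
python3 -c "
from h import *
print(w2b(manip.sense()['eef_pos']))
go(b2w(.021),.053,83.85)"
```

```text
[ 0.03079332 -0.00244834]
t 3.9 pos [0.6162 0.0174 0.0528] rpy [-179.98    0.2    83.73] F [0.  0.4 0.1] q [ 0.11  0.78 -0.29  1.69  0.32  0.72 -0.45]
world units [-0.09 -0.24  0.  ] tool units [-0.24 -0.06 -0.  ] wz units -0.02
```

Emit:
step_arm(
  targets="-0.15 0 0 0 0 0 1;-0.15 0 0 0 0 0 1;0 0 0 0 0 0 1;0.15 0 0 0 0 0 1;0 0 -0.4 0 0 0 1",
)

```text
t: 4.4
eef_pos: [0.6129, 0.0142, 0.0666]
tool_rot: [-3.134, 0.003, 1.465]
wrist_force: [0.2, 0.7, -0.8]
grip_width: 0.004
grasp_force: 0.0
```

Emit:
step_arm(
  targets="0 0 -1 0 0 0 -1;0 0 -1 0 0 0 -1;-1 0 -0.5 0 0 0 -1;-1 0.3 0 0 0 1 -1;-1 0.3 0 0 0 1 -1",
)

```text
t: 4.9
eef_pos: [0.6207, -0.1098, 0.1698]
tool_rot: [3.141, 0.002, 1.18]
wrist_force: [0.5, 0.3, -0.9]
grip_width: 0.386
grasp_force: 0.0
```

```bash
python3 -c "
from h import *
b=np.array([.4705,-.3367]);a=np.radians(-14);g=b-.022*np.array([np.cos(a),np.sin(a)])
print(g);go(g,.11,-14)"
```

```text
[ 0.44915349 -0.33137772]
t 4.9 pos [ 0.6207 -0.1098  0.1698] rpy [1.7997e+02 1.4000e-01 6.7600e+01] F [ 0.5  0.3 -0.9] q [ 0.3   0.65 -0.27  1.55  0.2   0.97 -0.43]
world units [-4.29 -5.54 -1.49] tool units [-6.76 -1.85  1.49] wz units 10.2
```

Emit:
step_arm(
  targets="-0.96 -0.26 0 0 0 1 -1;-0.99 -0.13 0 0 0 1 -1;-1 0 0 0 0 1 -1;-0.99 0.15 0 0 0 1 -1;-0.96 0.29 0 0 0 1 -1",
)

```text
t: 5.4
eef_pos: [0.4964, -0.2676, 0.1686]
tool_rot: [-3.14, 0.004, 0.48]
wrist_force: [0.3, -0.4, 0.2]
grip_width: 0.815
grasp_force: 0.0
```

Emit:
step_arm(
  targets="-0.91 0.42 0 0 0 1 -1;-0.7 0.5 0 0 0 1 -1;0 0 0 0 0 1 -1;0 0 0 0 0 1 -1;0 0 0 0 0 1 -1",
)

```text
t: 5.9
eef_pos: [0.4534, -0.3267, 0.1686]
tool_rot: [3.141, 0.004, -0.219]
wrist_force: [0.5, -0.3, 0.6]
grip_width: 0.997
grasp_force: 0.0
```

```bash
python3 -c "
from h import *
p,d=snap('top','t2');P=pts('top',d)
hsv=cv2.cvtColor(p,cv2.COLOR_RGB2HSV)
print(p[170:182:4,188:240:3].tolist()[1])
m=(hsv[...,1]<110)&(P[...,2]>.05)&(P[...,2]<.061); m[:150]=0;m[200:]=0;m[:,:190]=0;m[:,255:]=0
B=w2b(P[m]); print(m.sum(),np.percentile(B[:,0],[2,50,98]))
go((.449,-.3315),.08,-14)"
```

```text
[[65, 50, 30], [101, 71, 40], [123, 85, 49], [123, 85, 48], [123, 85, 49], [123, 85, 49], [126, 87, 49], [129, 90, 51], [131, 91, 52], [132, 91, 52], [133, 92, 52], [133, 91, 52], [132, 91, 52], [130, 89, 50], [120, 91, 56], [139, 136, 99], [139, 137, 99], [139, 137, 99]]
476 [-0.03892109 -0.01317584  0.01258768]
t 5.95 pos [ 0.4537 -0.3264  0.1685] rpy [179.96   0.21 -12.7 ] F [-0.1 -0.6 -0.1] q [ 0.51  0.54  0.11  1.77 -0.07  0.84 -1.14]
world units [-0.12 -0.13 -2.21] tool units [-0.09  0.15  2.21] wz units 0.16
```

The cover edge is at box x≈0.0125, so it is about 140 mm open. I'll descend on the brush.

Emit:
step_arm(
  targets="-0.09 0.15 0.8 0 0 0.16 -0.3;0 0 0.8 0 0 0 -0.3;0 0 0.6 0 0 0 -0.3;0 0 0 0 0 0 -0.3;0 0 0 0 0 0 -0.3",
)

```text
t: 6.45
eef_pos: [0.4501, -0.3314, 0.0811]
tool_rot: [3.141, 0.002, -0.233]
wrist_force: [-0.6, -0.6, 0.6]
grip_width: 0.66
grasp_force: 0.0
```

```bash
python3 -c "
from h import *
p,d=snap('side','s2');a=p[80:200,230:380]; cv2.imwrite('pics/c3.png',cv2.resize(a[:,:,::-1],None,fx=5,fy=5,interpolation=2))
go((.449,-.3315),.012,-14)"
```

```text
t 6.5 pos [ 0.4509 -0.3318  0.0819] rpy [ 1.7995e+02 -4.0000e-02 -1.3330e+01] F [ 0.2 -0.2  1. ] q [ 0.53  0.66  0.09  1.84 -0.1   0.64 -1.12]
world units [-0.05  0.01 -1.75] tool units [-0.05  0.    1.75] wz units 0.08
```

View pics/c3.png

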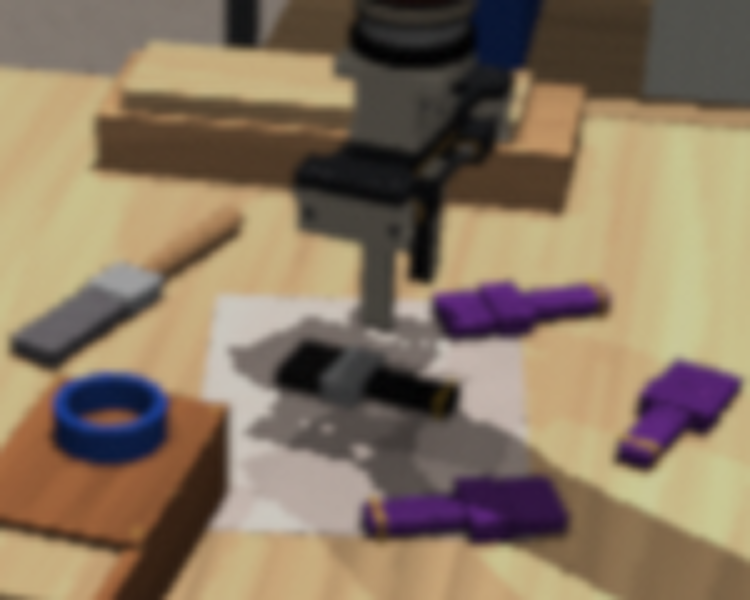

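The fingers straddle the handle (around 400,385), with the near finger at (378,320). All is clear, so I'll go down and close with a moderate grip.

Emit:
step_arm(
  targets="-0.05 0 0.7 0 0 0.08 -0.3;0 0 0.6 0 0 0 -0.3;0 0 0.3 0 0 0 -0.3;0 0 0.1 0 0 0 -0.3;0 0 0 0 0 0 -0.3",
)

```text
t: 7.0
eef_pos: [0.4492, -0.3311, 0.0136]
tool_rot: [3.141, -0.001, -0.244]
wrist_force: [-0.1, 0.4, -0.2]
grip_width: 0.651
grasp_force: 0.0
```

Emit:
step_arm(
  targets="0 0 0 0 0 0 1;0 0 0 0 0 0 1;0 0 0 0 0 0 1;0 0 0 0 0 0 1;0 0 0 0 0 0 1",
  grip_force=20,
)

```text
t: 7.5
eef_pos: [0.4487, -0.331, 0.0133]
tool_rot: [3.141, -0.0, -0.245]
wrist_force: [-0.5, 0.7, 0.9]
grip_width: 0.279
grasp_force: 19.3
```

Emit:
step_arm(
  targets="0 0 -0.5 0 0 0 1;0 0 -1 0 0 0 1;0 0 -1 0 0 0 1;0 0 -1 0 0 -1 1;0 0 -0.8 0 0 -1 1",
)

```text
t: 8.0
eef_pos: [0.4489, -0.3307, 0.1873]
tool_rot: [3.14, -0.001, 0.04]
wrist_force: [0.6, 0.1, -0.9]
grip_width: 0.281
grasp_force: 19.3
```

```bash
python3 -c "
from h import *
p,d=snap('top','t3');P=pts('top',d)
go(b2w(.058),.1,83.85);print(manip.sense()['grip_width'])"
```

```text
t 8.05 pos [ 0.4513 -0.3327  0.1923] rpy [179.6   -0.51   2.54] F [ 0.9 -0.5  0.4] q [ 0.58  0.51  0.03  1.74 -0.02  0.88 -0.91]
world units [ 4.13  9.43 -2.31] tool units [ 4.55 -9.24  2.31] wz units -10.16
0.28318423143804805
```

Emit:
step_arm(
  targets="0.44 -0.9 0 0 0 -1 1;0.56 -0.83 0 0 0 -1 1;0.67 -0.74 0 0 0 -1 1;0.77 -0.64 0 0 0 -1 1;0.85 -0.53 0 0 0 -1 1",
)

```text
t: 8.55
eef_pos: [0.5305, -0.1465, 0.1847]
tool_rot: [-3.141, 0.001, 0.738]
wrist_force: [0.3, -0.4, -2.0]
grip_width: 0.285
grasp_force: 19.3
```

Emit:
step_arm(
  targets="0.91 -0.4 0 0 0 -1 1;0.96 -0.27 0 0 0 -1 1;0.99 -0.14 0 0 0 -1 1;1 0 0 0 0 -1 1;0.7 0.1 0 0 0 -1 1",
)

```text
t: 9.05
eef_pos: [0.6076, 0.0271, 0.1846]
tool_rot: [-3.141, -0.002, 1.439]
wrist_force: [0.8, 0.3, -0.9]
grip_width: 0.28
grasp_force: 19.3
```

Emit:
step_arm(
  targets="0 0 0 0 0 0 1;0 0 0 0 0 0 1",
)

```text
t: 9.25
eef_pos: [0.6068, 0.0236, 0.1842]
tool_rot: [-3.14, 0.001, 1.431]
wrist_force: [0.2, -0.7, -1.0]
grip_width: 0.284
grasp_force: 19.3
```

```bash
python3 -c "
from h import *
go(b2w(.058),.09,83.85)
p,d=snap('side','s3');a=p[90:270,160:310]; cv2.imwrite('pics/c4.png',cv2.resize(a[:,:,::-1],None,fx=3,fy=3,interpolation=2))"
```

```text
t 9.25 pos [0.6068 0.0236 0.1842] rpy [-1.799e+02  4.000e-02  8.197e+01] F [ 0.2 -0.7 -1. ] q [ 0.14  0.61 -0.35  1.6   0.24  0.98 -0.43]
world units [ 0.25  0.53 -2.36] tool units [0.56 0.17 2.36] wz units -0.24
```

View pics/c4.png

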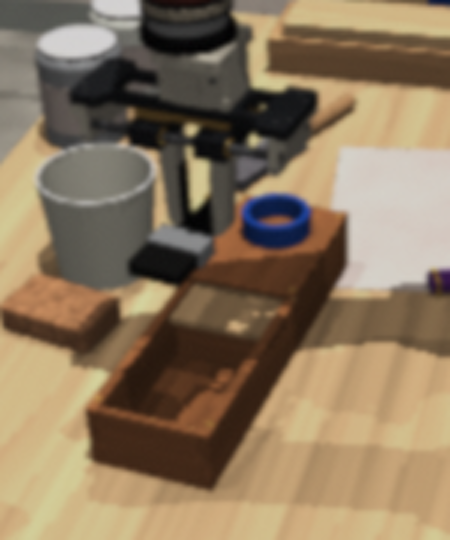

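The brush is held level (head at 165,255) above the open compartment (around 170,380). I'll align it, then descend.

Emit:
step_arm(
  targets="0.56 0.17 0 0 0 -0.24 1;0 0 0.7 0 0 0 1;0 0 0.8 0 0 0 1;0 0 0.7 0 0 0 1;0 0 0 0 0 0 1",
)

```text
t: 9.8
eef_pos: [0.6136, 0.0414, 0.093]
tool_rot: [-3.132, 0.004, 1.461]
wrist_force: [-1.1, -0.1, -0.7]
grip_width: 0.282
grasp_force: 19.3
```

```bash
python3 -c "
from h import *
go(b2w(.058),.022,83.85)"
```

```text
t 9.8 pos [0.6136 0.0414 0.093 ] rpy [-179.46    0.25   83.7 ] F [-1.1 -0.1 -0.7] q [ 0.09  0.73 -0.32  1.66  0.3   0.81 -0.48]
world units [ 0.08  0.08 -1.78] tool units [0.09 0.07 1.78] wz units -0.02
```

Emit:
step_arm(
  targets="0.09 0.07 0 0 0 0 1;0 0 0.4 0 0 0 1;0 0 0.3 0 0 0 1;0 0 0.2 0 0 0 1;0 0 0 0 0 0 1",
)

```text
t: 10.3
eef_pos: [0.62, 0.0476, 0.0605]
tool_rot: [-3.14, 0.001, 1.464]
wrist_force: [-0.7, -0.6, -1.0]
grip_width: 0.283
grasp_force: 19.3
```

```bash
python3 -c "
from h import *
go(b2w(.058),.022,83.85)"
```

```text
t 10.3 pos [0.62   0.0476 0.0605] rpy [-1.7992e+02  3.0000e-02  8.3880e+01] F [-0.7 -0.6 -1. ] q [ 0.07  0.78 -0.31  1.67  0.32  0.75 -0.5 ]
world units [-0.08 -0.07 -0.96] tool units [-0.08 -0.07  0.96] wz units 0.0
```

Emit:
step_arm(
  targets="-0.05 -0.05 0.3 0 0 0 1;0 0 0.3 0 0 0 1;0 0 0.2 0 0 0 1;0 0 0.1 0 0 0 1;0 0 0 0 0 0 1",
)

```text
t: 10.8
eef_pos: [0.6178, 0.0463, 0.0242]
tool_rot: [-3.14, 0.0, 1.465]
wrist_force: [0.5, -0.6, -1.0]
grip_width: 0.283
grasp_force: 19.3
```

```bash
python3 -c "
from h import *
go(b2w(.058),.0205,83.85)"
```

```text
t 10.8 pos [0.6178 0.0463 0.0242] rpy [-1.7991e+02  1.0000e-02  8.3910e+01] F [ 0.5 -0.6 -1. ] q [ 0.06  0.83 -0.29  1.69  0.34  0.67 -0.51]
world units [-0.03 -0.04 -0.09] tool units [-0.04 -0.02  0.09] wz units 0.01
```

Emit:
step_arm(
  targets="0 0 0.08 0 0 0 1;0 0 0 0 0 0 1;0 0 0 0 0 0 0.1;0 0 0 0 0 0 0.1;0 0 0 0 0 0 0.1",
)

```text
t: 11.3
eef_pos: [0.6186, 0.0463, 0.0223]
tool_rot: [3.141, -0.0, 1.464]
wrist_force: [-1.0, 0.3, -1.2]
grip_width: 0.441
grasp_force: 0.0
```

Emit:
step_arm(
  targets="0 0 0 0 0 0 0.1;0 0 -0.2 0 0 0 0.1;0 0 -0.5 0 0 0 0.1;0 0 -1 0 0 0 0.1;0 0 -1 0 0 0 0.1",
)

```text
t: 11.8
eef_pos: [0.6178, 0.0462, 0.1311]
tool_rot: [-3.14, 0.0, 1.465]
wrist_force: [0.2, 0.3, 1.3]
grip_width: 0.452
grasp_force: 0.0
```

Emit:
step_arm(
  targets="0 0 -0.8 0 0 0 1;-1 0 0 0 0 0 1;-1 0 0 0 0 0 1;-1 0 0 0 0 0 1;-1 0 0 0 0 0 1",
)

```text
t: 12.3
eef_pos: [0.6011, -0.1144, 0.1628]
tool_rot: [3.14, 0.0, 1.465]
wrist_force: [0.6, -0.1, 0.5]
grip_width: 0.071
grasp_force: 0.0
```

```bash
python3 -c "
from h import *
p,d=snap('top','t4');a=p[130:215,165:315]; cv2.imwrite('pics/c5.png',cv2.resize(a[:,:,::-1],None,fx=5,fy=5,interpolation=2))
go(b2w(-.018),.07,83.85)"
```

```text
t 12.35 pos [ 0.5995 -0.1257  0.1622] rpy [-179.99    0.53   83.21] F [-2.1 -6.2 -0.5] q [ 0.38  0.64 -0.36  1.61  0.27  0.94 -0.19]
world units [ 0.23  2.37 -2.3 ] tool units [ 2.38 -0.06  2.3 ] wz units -0.08
```

View pics/c5.png

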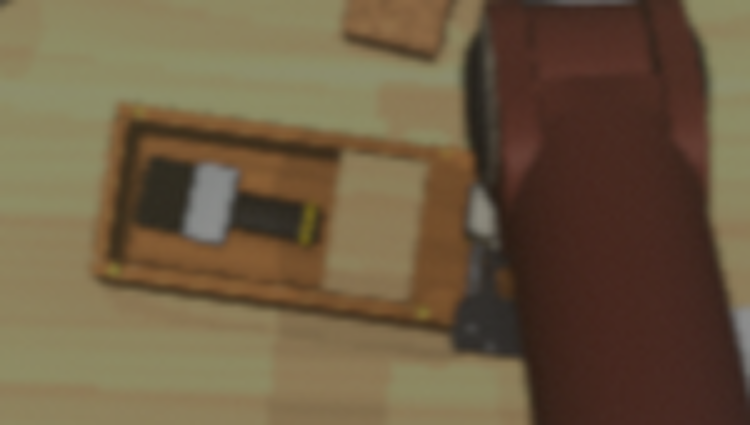

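The brush lies flat and released in the compartment (head 165,195; handle end 310,222), with the cover strip at 325–425. Next I'll come down on the cover strip with closed fingers.

Emit:
step_arm(
  targets="0.8 0 0 0 0 -0.08 1;0.8 -0.06 0 0 0 0 1;0.7 0 0.3 0 0 0 1;0 0 0.5 0 0 0 1;0 0 0 0 0 0 1",
)

```text
t: 12.85
eef_pos: [0.6061, -0.0197, 0.1282]
tool_rot: [-3.137, 0.0, 1.478]
wrist_force: [-0.4, -0.9, -0.3]
grip_width: 0.001
grasp_force: 0.0
```

```bash
python3 -c "
from h import *
go(b2w(-.016),.072,83.85)"
```

```text
t 12.85 pos [ 0.6061 -0.0197  0.1282] rpy [-1.7972e+02  2.0000e-02  8.4700e+01] F [-0.4 -0.9 -0.3] q [ 0.21  0.68 -0.35  1.66  0.29  0.86 -0.35]
world units [ 0.07 -0.23 -1.4 ] tool units [-0.22  0.09  1.4 ] wz units 0.11
```

Emit:
step_arm(
  targets="-0.2 0.08 0.5 0 0 0.1 1;0 0 0.5 0 0 0 1;0 0 0.2 0 0 0 1;0 0 0 0 0 0 1;0 0 0 0 0 0 1",
)

```text
t: 13.35
eef_pos: [0.6111, -0.0294, 0.0829]
tool_rot: [3.14, -0.0, 1.461]
wrist_force: [-1.0, -1.0, 0.8]
grip_width: 0.007
grasp_force: 0.0
```

```bash
python3 -c "
from h import *
go(b2w(-.016),.066,83.85);print(w2b(manip.sense()['eef_pos']))"
```

```text
t 13.35 pos [ 0.6111 -0.0294  0.0829] rpy [ 1.7991e+02 -2.0000e-02  8.3720e+01] F [-1.  -1.   0.8] q [ 0.21  0.74 -0.32  1.68  0.31  0.77 -0.38]
world units [-0.06  0.01 -0.42] tool units [ 0.01 -0.06  0.42] wz units -0.02
[-0.01624974 -0.00233329]
```

Emit:
step_arm(
  targets="0 -0.04 0.2 0 0 0 1;0 0 0.15 0 0 0 1;0 0 0.05 0 0 0 1;0 0 0 0 0 0 1",
)

```text
t: 13.75
eef_pos: [0.6085, -0.0292, 0.0654]
tool_rot: [-3.141, 0.0, 1.462]
wrist_force: [-0.8, 0.4, -0.2]
grip_width: 0.004
grasp_force: 0.0
```

Emit:
step_arm(
  targets="0 0 0.05 0 0 0 1;0 0 0 0 0 0 1;0 0 0 0 0 0 1",
)

```text
t: 14.05
eef_pos: [0.6091, -0.0291, 0.0644]
tool_rot: [3.141, -0.0, 1.462]
wrist_force: [-1.7, 0.4, 3.1]
grip_width: 0.004
grasp_force: 1.4
```

Emit:
step_arm(
  targets="0 0 0.03 0 0 0 1;0 0 0 0 0 0 1",
)

```text
t: 14.25
eef_pos: [0.6092, -0.0291, 0.0642]
tool_rot: [3.14, 0.0, 1.462]
wrist_force: [-1.4, -0.6, 8.9]
grip_width: 0.001
grasp_force: 4.5
```

Emit:
step_arm(
  targets="0 0 0.03 0 0 0 1;0 0 0 0 0 0 1",
)

```text
t: 14.45
eef_pos: [0.6092, -0.029, 0.0642]
tool_rot: [3.14, 0.0, 1.462]
wrist_force: [-3.9, -0.1, 14.3]
grip_width: 0.007
grasp_force: 7.3
```

Emit:
step_arm(
  targets="0.08 0 0 0 0 0 1;0.12 0 0 0 0 0 1;0.12 0 0 0 0 0 1;0.12 0 0 0 0 0 1",
)

```text
t: 14.85
eef_pos: [0.6108, -0.0146, 0.0641]
tool_rot: [3.141, 0.005, 1.46]
wrist_force: [-3.9, -4.2, 15.4]
grip_width: 0.002
grasp_force: 7.7
```

```bash
python3 -c "
from h import *
go(b2w(.122),.0642,83.85);print(w2b(manip.sense()['eef_pos']))
z,d=snap('top','t5')
P=pts('top',d);hsv=cv2.cvtColor(z,cv2.COLOR_RGB2HSV)
m=(hsv[...,1]<110)&(P[...,2]>.05)&(P[...,2]<.061); m[:150]=0;m[200:]=0;m[:,:190]=0;m[:,255:]=0
B=w2b(P[m]); print(m.sum(),np.percentile(B[:,0],[2,50,98]))"
```

```text
t 14.85 pos [ 0.6108 -0.0146  0.0641] rpy [179.95   0.27  83.63] F [-3.9 -4.2 15.4] q [ 0.17  0.76 -0.31  1.7   0.33  0.73 -0.41]
world units [0.32 3.07 0.  ] tool units [ 3.09 -0.02 -0.  ] wz units -0.03
[-0.00155241 -0.00045603]Traceback (most recent call last):
  File "<string>", line 7, in <module>
    B=w2b(P[m]); print(m.sum(),np.percentile(B[:,0],[2,50,98]))
                               ~~~~~~~~~~~~~^^^^^^^^^^^^^^^^^^
    return _quantile_unchecked(
        a, q, axis, out, overwrite_input, method, keepdims, weights)
    return _ureduce(a,
                    func=_quantile_ureduce_func,
    ...<5 lines>...
                    overwrite_input=overwrite_input,
                    method=method)
    r = func(a, **kwargs)
    result = _quantile(arr,
                       quantiles=q,
    ...<2 lines>...
                       out=out,
                       weights=wgt)
    slices_having_nans = np.isnan(arr[-1, ...])
                                  ~~~^^^^^^^^^
IndexError: index -1 is out of bounds for axis 0 with size 0
```

```bash
cat >> h.py <<'E'
def edge(tag):
    p,d=snap('side',tag);P=pts('side',d);B=w2b(P);hsv=cv2.cvtColor(p,cv2.COLOR_RGB2HSV)
    m=(P[...,2]>.052)&(P[...,2]<.0605)&(abs(B[...,1])<.04)&(B[...,0]>-.05)&(B[...,0]<.15)
    h,e=np.histogram(B[m][:,0],np.arange(-.05,.16,.01)); print(dict(zip((e[:-1]*1000).round().astype(int).tolist(),h.tolist())))
E
python3 -c "
from h import *
edge('s5');print(manip.sense()['wrist_force'])"
```

```text
{-50: 32, -40: 29, -30: 29, -20: 34, -10: 45, 0: 55, 10: 64, 20: 73, 30: 8, 40: 0, 50: 0, 60: 0, 70: 0, 80: 0, 90: 0, 100: 0, 110: 0, 120: 0, 130: 0, 140: 6}
[-4.24474904 -2.14949563 15.7243055 ]
```

The edge is now at about 30 mm, so the cover follows the finger. Continuing.

Emit:
step_arm(
  targets="0.15 0 0 0 0 0 1;0.15 0 0 0 0 0 1;0.15 0 0 0 0 0 1;0.15 0 0 0 0 0 1;0.15 0 0 0 0 0 1",
)

```text
t: 15.45
eef_pos: [0.614, 0.0153, 0.0641]
tool_rot: [3.141, 0.005, 1.46]
wrist_force: [-4.1, -3.7, 14.7]
grip_width: 0.003
grasp_force: 7.8
```

```bash
python3 -c "
from h import *
edge('s6');go(b2w(.122),.0642,83.85);print(w2b(manip.sense()['eef_pos']))"
```

```text
{-50: 42, -40: 31, -30: 37, -20: 31, -10: 33, 0: 32, 10: 36, 20: 38, 30: 66, 40: 68, 50: 66, 60: 1, 70: 0, 80: 0, 90: 0, 100: 0, 110: 0, 120: 0, 130: 0, 140: 3}
t 15.5 pos [0.6142 0.0172 0.0641] rpy [1.7994e+02 1.7000e-01 8.3740e+01] F [-4.1 -2.6 13.2] q [ 0.12  0.77 -0.31  1.69  0.32  0.74 -0.46]
world units [0.23 2.28 0.  ] tool units [ 2.29 -0.02 -0.  ] wz units -0.01
[ 0.03043116 -0.00042812]
```

Emit:
step_arm(
  targets="0.15 0 0 0 0 0 1;0.15 0 0.01 0 0 0 1;0.15 0 0 0 0 0 1;0.15 0 0 0 0 0 1;0.15 0 0 0 0 0 1",
)

```text
t: 16.0
eef_pos: [0.6172, 0.0455, 0.0641]
tool_rot: [3.141, 0.004, 1.46]
wrist_force: [-6.4, -3.3, 17.2]
grip_width: 0.005
grasp_force: 8.6
```

Emit:
step_arm(
  targets="0.15 0 0 0 0 0 1;0.15 0 0 0 0 0 1;0.15 0 0 0 0 0 1;0.15 0 0 0 0 0 1;0.15 0 0 0 0 0 1",
)

```text
t: 16.5
eef_pos: [0.6204, 0.0755, 0.0641]
tool_rot: [3.141, 0.004, 1.46]
wrist_force: [-3.9, -4.0, 17.0]
grip_width: 0.005
grasp_force: 8.6
```

```bash
python3 -c "
from h import *
edge('s7');go(b2w(.122),.0642,83.85);print(w2b(manip.sense()['eef_pos']))"
```

```text
{-50: 2, -40: 10, -30: 24, -20: 14, -10: 5, 0: 33, 10: 41, 20: 39, 30: 43, 40: 34, 50: 35, 60: 41, 70: 38, 80: 50, 90: 66, 100: 77, 110: 80, 120: 2, 130: 0, 140: 3}
t 16.55 pos [0.6206 0.0774 0.0641] rpy [1.7994e+02 1.3000e-01 8.3750e+01] F [-5.  -2.  15.8] q [ 0.02  0.78 -0.3   1.65  0.31  0.76 -0.54]
world units [0.07 0.77 0.  ] tool units [ 0.78 -0.01 -0.  ] wz units -0.01
[ 0.09096684 -0.00040623]
```

Emit:
step_arm(
  targets="0.15 0 0 0 0 0 1;0.15 0 0 0 0 0 1;0.15 0 0 0 0 0 1;0.12 0 0 0 0 0 1;0.08 0 0 0 0 0 1",
)

```text
t: 17.05
eef_pos: [0.6233, 0.1021, 0.0641]
tool_rot: [3.141, 0.003, 1.461]
wrist_force: [-4.6, -3.7, 17.9]
grip_width: 0.004
grasp_force: 8.5
```

Emit:
step_arm(
  targets="0.05 0 0 0 0 0 1;0.05 0 0 0 0 0 1;0 0 0 0 0 0 1",
)

```text
t: 17.35
eef_pos: [0.6238, 0.1064, 0.0641]
tool_rot: [3.141, 0.003, 1.461]
wrist_force: [-5.5, -3.6, 17.1]
grip_width: 0.005
grasp_force: 8.3
```

```bash
python3 -c "
from h import *
edge('s8');go(b2w(.122),.0642,83.85);print(w2b(manip.sense()['eef_pos']))"
```

```text
{-50: 10, -40: 5, -30: 1, -20: 2, -10: 5, 0: 10, 10: 26, 20: 3, 30: 19, 40: 36, 50: 50, 60: 37, 70: 44, 80: 38, 90: 37, 100: 39, 110: 47, 120: 69, 130: 80, 140: 54}
t 17.4 pos [0.6237 0.1064 0.0641] rpy [1.7997e+02 1.4000e-01 8.3700e+01] F [-4.9 -3.5 17.5] q [-0.03  0.79 -0.29  1.63  0.3   0.77 -0.58]
world units [-0.    0.05  0.  ] tool units [ 0.05 -0.01 -0.  ] wz units -0.02
[ 0.12010997 -0.00040094]
```

Emit:
step_arm(
  targets="0.06 0 0 0 0 0 1;0.05 0 0 0 0 0 1;0 0 0 0 0 0 1",
)

```text
t: 17.7
eef_pos: [0.6239, 0.108, 0.0641]
tool_rot: [-3.141, 0.007, 1.46]
wrist_force: [-6.2, -5.7, 17.8]
grip_width: 0.006
grasp_force: 9.0
```

Emit:
step_arm(
  targets="0.05 0 0 0 0 0 1;0.05 0 0 0 0 0 1;0 0 0 0 0 0 1",
)

```text
t: 18.0
eef_pos: [0.6239, 0.1082, 0.064]
tool_rot: [-3.14, 0.013, 1.458]
wrist_force: [-6.7, -9.6, 20.9]
grip_width: 0.004
grasp_force: 10.1
```

The force has risen to 9.6 N and motion has stopped, so the cover is against its end stop. I'll lift off and check.

Emit:
step_arm(
  targets="-0.03 0 -0.1 0 0 0 1;0 0 -0.5 0 0 0 1;0 0 -1 0 0 0 1;-1 0 -1 0 0 0 1;-1 0 -0.5 0 0 0 1",
)

```text
t: 18.5
eef_pos: [0.6177, 0.0424, 0.1835]
tool_rot: [3.137, -0.004, 1.467]
wrist_force: [0.2, -1.0, 0.8]
grip_width: 0.003
grasp_force: 0.0
```

Emit:
step_arm(
  targets="-1 0 0 0 0 0 1;-1 0 0 0 0 0 1;-1 0 0 0 0 0 1;-1 0 0 0 0 0 1;0 0 0 0 0 0 1",
)

```text
t: 19.0
eef_pos: [0.5975, -0.1285, 0.1795]
tool_rot: [-3.141, 0.006, 1.45]
wrist_force: [-0.3, -0.6, -1.4]
grip_width: 0.002
grasp_force: 0.0
```

```bash
python3 -c "
from h import *
edge('s9')
p,d=snap('top','t9');a=p[130:215,165:315]; cv2.imwrite('pics/c9.png',cv2.resize(a[:,:,::-1],None,fx=5,fy=5,interpolation=2));print(p[172,184:200].tolist())"
```

```text
{-50: 33, -40: 64, -30: 59, -20: 56, -10: 65, 0: 62, 10: 66, 20: 66, 30: 66, 40: 76, 50: 64, 60: 72, 70: 73, 80: 72, 90: 71, 100: 78, 110: 67, 120: 84, 130: 81, 140: 56}
[[133, 116, 80], [129, 100, 63], [129, 95, 57], [124, 103, 67], [127, 119, 84], [137, 133, 96], [140, 136, 99], [139, 137, 98], [140, 136, 98], [140, 137, 99], [140, 137, 99], [140, 137, 99], [140, 138, 100], [140, 137, 99], [140, 137, 100], [140, 137, 99]]
```

View pics/c9.png

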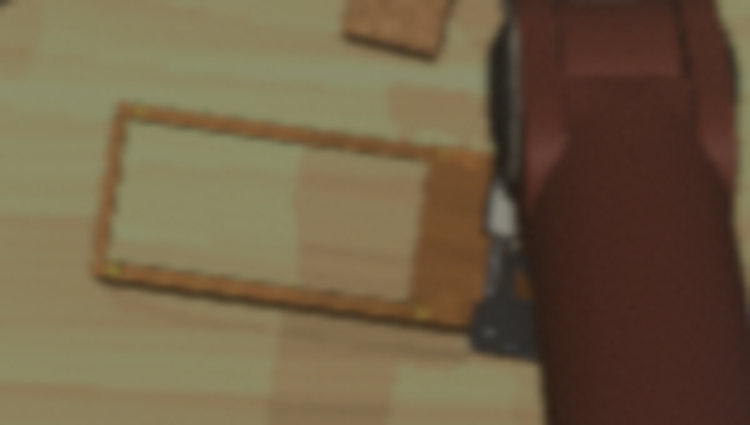

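The cover meets the end wall (left edge around 110–122) with no gap, and the arm is clear of everything. Handing in.

```bash
python3 -c "
from h import *
print(manip.job_done())"
```

```text
the job is handed in; nothing more can be done
None
```

The flat brush is lying flat and released in the box's compartment, the cover is shut against the end wall, and the job is handed in; no verdict came back.

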